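Tension the drive chain of the seedling-tray conveyor

ROBOT

A 6-joint arm with a two-finger parallel gripper is mounted at the origin on the work surface. World frame = base frame: x ahead of the robot, y to its left, z up, the work surface at z = 0. Lengths are in m, angles in degrees, forces in N, time in s.
With the tool pointing down it reaches from about 0.4 to 0.825 m from the base axis. Payload 7 kg.
Tool frame: the origin (TCP) lies midway between the tips of the shut fingers; the grasp point (between the pads) lies 19 mm behind it; z points along the fingers, x is the direction in which the jaws open and shut, and the axes are right-handed (so a half turn about z gives the same grasp; the last joint's range is limited). The gripper opens to 88 mm and grips with 3 to 60 N. Pads are 19 mm wide; open, the fingers measure 130 mm over their backs; the gripper's body (78 mm by 193 mm) begins 47 mm behind the grasp point.
Start: joints at [16.507, 20.546, 0.682, 0, -70.136, -16.507], TCP at [0.675, -0, 0.227] pointing down, gripper open.
Joint ranges: [-176.03, 176.03], [-82.01, 121.73], [-58.28, 71.71], [-173.87, 95.51], [-174.79, -0.11], [-173.66, 173.66]. Speed limits (degrees/s): [136.94, 136.94, 172.46, 180, 180, 180].

INTERFACE

Orientations are given as [roll, pitch, yaw] about the fixed x, y, z axes, in that order (R = Rz(yaw) Ry(pitch) Rx(roll)).
In Python, from plant import ctrl, vision, nets gives the robot as it stands.
- The arm moves only by the shell command python3 -m jog 'ROWS'. ROWS is text: rows parted by semicolons, each of 7 numbers parted by spaces: the turn, a rotation vector about the tool's x, y, z in units of 0.1 rad (1.0 is 0.1 rad), then the shift along the tool's x, y, z in units of 4 cm (1.0 is 4 cm), then the opening, from -1 (shut) to 1 (fully open). In form: rx ry rz x y z jaw; .... A call has 1 to 8 rows; each row shifts and turns the commanded pose from where the row before left it, along the tool's axes as they then stand; what a row does not reach is not made up. A row lasts 1/8 s, in which the tool goes at most 62.5 mm and 10.7 degrees, less where a joint would pass 70% of its speed; a pose out of reach is approached as far as the arm can. A call with a number of a shift or a turn outside -1 to 1 is refused whole. A call with a gripper value outside its range is refused whole. The fingers move at their own pace and stop on an object; the grip force is fixed at half the most. Time passes only in rows, so rows that do not move let the fingers close. It gives the time, the measured TCP pose, the force and the opening at its end, in the units of the state.
- ctrl.get_obs(): the state, without advancing time (a new reading comes with each control period).
- vision.snapshot(name): name is "scene" or "side" or "wrist"; returns (picture, depth): 384x512x3 uint8, red, green, blue; 384x512 float32, m along the optical axis (not along the pixel's ray), 0 where there is no reading.
- vision.camera_info(name): a dict with "camera_matrix" (3x3 intrinsics, pixels), "camera_from_world" (4x4, takes a point from world to camera coordinates); the wrist camera has in their place "tool_from_camera" (4x4, takes a point from camera to tool coordinates, whose origin is the TCP and whose axes are the tool frame's). Camera axes: x right, y down, z forward; pixel columns grow to the right and rows downward; lengths in m; the calibration is good to about 2 mm. The wrist camera is an equidistant fisheye: a pixel r from the principal point sees the ray r / f radians off the axis. A picture is of the moment at which its call begins: read the wrist's pose just before it. camera_info takes no time and is no camera call.
- ctrl.close_job(): hands the job in, once; it reports no verdict.
Trained networks look in the newest picture that a camera, given by its name, has taken for a name from the list of things; names that differ only in an ending like _2 or _b are one class to them, and where a whole thing is asked for, a point or a joint stands for the part that bears it (a point fixed in the world has none). Each returns a list of dicts, best first, with "score" (0 to 1); they miss things now and then, are a little off and sometimes report something else, mostly with a low value. They report only what shows in the picture. A call takes as long as a camera call.
- nets.boxes_of(target, camera): "location" ([x, y, z] in m, in world coordinates, good to about 4 mm: the middle of the surface that is visible of it).
The state is a dict: "clock": time; "joint_pos": joint angles; "qvel": joint speeds; "tau": joint torques, N m; "tool_pos": TCP position; "orientation": TCP orientation; "force": force on the tool from outside, world axes, zero at the start; "moment": the same for the moment, N m; "opening": finger opening in m.
Only numpy, scipy, OpenCV 4.12 (cv2) and the standard library are available. Lean on these libraries where they do the work, as an engineer would, in place of code of your own. Each camera call takes 0.05 s, during which the arm holds its last target.

TASK

The drive chain of the seed-tray conveyor hangs slack. Swing the red lock lever open, wind the tension wheel clockwise by its crank handle until the slack is gone and the handle comes up firm (about 12 N at the handle) without over-tightening it, then swing the lever fully back to lock the setting and let go. Leave the tray and the other things on the bench where they are.

Things in the scene. Friction and masses are not known exactly. Their poses are not given: they have to be found in the camera images.
- conveyor: Roller conveyor fixed on the bench: 480 mm deep, 960 mm long, rollers' top 135 mm up, with a blue chain guard (92 mm wide, 660 mm long, top 135 mm up) along the side facing the robot; the chain is closed in. Origin: on the bench right under the tension wheel's axis. Its y axis runs along the guard: the lock lever is on the -y side of the wheel, the rollers on the +x side.
- tension_wheel (a joint): Turning angle of the tension wheel in rad, starting at 1.5 to 7.0; grows clockwise seen from above, which takes up slack. The turning needed until the chain is taut differs each time (1 to 11 rad) and cannot be seen. The screw holds by itself when let go. With the lock lever clamped the wheel is held against more than 25 N at the handle; do not force it.
- wheel_axis (a point): Centre of the tension wheel, on its vertical axis at the underside of its hub, 185 mm above the bench. Grey three-spoke wheel, black rim of 144 mm outer diameter; rim top 20 mm, hub top 34 mm above this point. Push needed along the handle's circle WHILE it turns: slack 2 to 3 N; once taut it rises 5 N per rad: loose under 9 N, firm at 12 N, too tight from 19 N. Paused, it reads 2 to 4 N less.
- crank_top (a point): Top centre of the yellow crank handle that stands upright on the wheel's rim, 60 mm from the wheel's axis, and goes round with it: a round grip, 25 mm in diameter, 62 mm tall, that spins freely on its own pin (the hand need not twist). This point is 272 mm above the bench; boss and rim begin 62 mm below it.
- lock_lever (a joint): Angle of the lock lever in rad: 0 clamped (lever lying along the guard, pointing away from the wheel), 1.4 fully open (swung clockwise seen from above, towards the robot's side). It starts clamped, between 0 and 0.08, and stays where it is left. Moving its knob takes about 4 N, up to 6 N where the clamp bites (below about 0.9 rad); firm stops at both ends.
- lever_pivot (a point): Point on the vertical axis about which the lock lever swings, at the underside of its hub, 161 mm above the bench; fixed to the conveyor, 170 mm from the wheel's axis along the guard.
- lever_knob (a point): Top centre of the red knob at the lever's free end: an upright round knob, 27 mm in diameter, 45 mm tall, 85 mm from the lever's pivot axis, this point 228 mm above the bench. A dark steel arm runs from its foot to the pivot, its top 34 mm below this point.
- tray_corner (a point): Top of the near right-hand corner (towards the robot and the lever's end) of the black plug tray of seedlings that lies loose on the rollers: 284 by 509 mm, 45 mm high without the plants (about 90 mm with them). Leave it.
- spanner: Steel spanner 190 mm long, lying on the bench. Leave it.
- oil_can: Red oil can with brass spout, 64 mm in diameter, 150 mm tall; origin under its centre. Leave it standing.
- plant_pot: Terracotta pot, 100 mm wide, 85 mm tall. Leave it.
- spray_bottle: White bottle with blue cap, 72 mm in diameter, 190 mm tall. Leave it standing.
- label_box: Green open box of white plant labels, 100 by 140 by 60 mm, labels up to 125 mm. Leave it.
- dibber: Steel dibber with wooden handle, 200 mm long, lying on the bench. Leave it.

How it is judged (in metres and radians):
On the way, in this order (a step that is already met when the one before it is completed fails the run):
1. the lock lever is swung open, with the chain still slack (value of joint lock_lever above 1.15 rad and contact force between tension_wheel_c0 and anything else below 20 N), for 0.2 s.
2. the wheel is wound until the chain tension is between 55 and 155 N, the lever still open (value of joint lock_lever above 1.05 rad and contact force between tension_wheel_c0 and anything else between 55 and 155 N), for 0.3 s.
At the end, for the whole second after the job is handed in: The lock lever is back at its clamped stop (within 0.15 rad), the chain is firm (tension 55 to 155 N, which is about 9 to 19 N felt at the turning crank handle), wheel and lever are at rest and let go, and the other things have stayed where they were (value of joint lock_lever below 0.15 rad and contact force between tension_wheel_c0 and anything else between 55 and 155 N and velocity of joint tension_wheel between -0.1 and 0.1 rad/s and velocity of joint lock_lever between -0.1 and 0.1 rad/s); the robot touches nothing.
It fails at once if the chain is over-tightened (tension above 170 N, about 21 N at the crank handle) (contact force between tension_wheel_c0 and anything else above 170 N).
It fails at once if the wheel is forced round while the lock lever is clamped (value of joint lock_lever below 0.4 rad and (velocity of joint tension_wheel above 0.5 rad/s or velocity of joint tension_wheel below -0.5 rad/s)).
It fails at once if a bystander is moved by more than 30 mm or the oil can or bottle knocked over (distance of any of tray_corner, spanner, oil_can, plant_pot, spray_bottle, label_box, dibber from where it was at the start of the episode above 0.03 m or angle between any of oil_can, spray_bottle's own z axis and vertical above 0.5 rad).
It also fails if it takes over 72 s, if anything falls off the work surface, if the arm or the gripper's body presses on something with over 40 N, if the wrist force passes 120 N, or if a joint passes its speed limit or range.

## Working session

There is one attempt and no reset: what is moved stays moved. The work goes in short steps, Python scripts to look and compute and a shell command to move; the robot and the scene stay as the last step left them, time stands still between calls to the robot, and variables do not carry over. Pictures are saved under pics/ and viewed, and the job is handed in when it is done.

```bash
ls; mkdir -p pics; python3 - <<'E'
from plant import ctrl, vision, nets
import cv2, numpy as np
print(ctrl.get_obs())
for n in ("scene","side"):
    p,d=vision.snapshot(n); cv2.imwrite(f"pics/{n}0.png",p[:,:,::-1])
    for t in ("crank_top","lever_knob","tension_wheel","lock_lever","lever_pivot","wheel_axis","oil_can","spray_bottle","plant_pot","label_box"):
        r=nets.boxes_of(t,n)
        print(n,t,[(np.round(q["location"],3).tolist(),round(q["score"],2)) for q in r[:2]])
E
```

```text
pics
{'clock': 0.0, 'joint_pos': array([ 1.65079612e+01,  2.05919064e+01,  6.35882315e-01, -2.11068009e-02,
       -7.01343616e+01, -1.65083053e+01]), 'qvel': array([ 0.07047907, -0.02920711,  0.02054077, -0.01833868,  0.04699789,
       -0.01218794]), 'tau': array([-8.00930356e-04, -5.82726967e+01,  2.93058443e+01,  6.99745238e+00,
        6.93249181e-03, -2.06530804e-04]), 'tool_pos': array([ 6.74535372e-01, -7.81548624e-07,  2.25630265e-01]), 'orientation': array([-1.79993338e+02, -9.22985470e-02,  1.79992462e+02]), 'force': array([-0.60804657, -0.67620024,  0.36674959]), 'moment': array([-0.01497007,  0.02318575, -0.00324548]), 'opening': 0.08782447213198506}
scene crank_top [([0.407, 0.046, 0.01], 0.65), ([0.485, 0.08, 0.248], 0.41)]
scene lever_knob [([0.516, -0.125, 0.191], 0.74)]
scene tension_wheel [([0.527, 0.076, 0.2], 0.78)]
scene lock_lever [([0.522, -0.124, 0.193], 0.72)]
scene lever_pivot [([0.668, -0.222, 0.133], 0.62)]
scene wheel_axis [([0.53, 0.077, 0.206], 0.85), ([0.407, 0.048, 0.012], 0.57)]
scene oil_can [([0.527, 0.078, 0.204], 0.75), ([0.403, 0.274, 0.07], 0.72)]
scene spray_bottle [([0.466, -0.472, 0.129], 0.85), ([0.518, -0.128, 0.192], 0.3)]
scene plant_pot [([0.432, 0.412, 0.06], 0.81), ([0.515, -0.127, 0.193], 0.57)]
scene label_box [([0.378, -0.338, 0.039], 0.57), ([0.484, 0.082, 0.247], 0.5)]
side crank_top []
side lever_knob [([0.514, -0.133, 0.186], 0.73)]
side tension_wheel [([0.529, 0.091, 0.204], 0.64)]
side lock_lever [([0.51, -0.129, 0.186], 0.51)]
side lever_pivot [([0.578, 0.2, 0.132], 0.69)]
side wheel_axis [([0.53, 0.09, 0.209], 0.64)]
side oil_can [([0.428, 0.042, 0.007], 0.69), ([0.387, 0.304, 0.075], 0.66)]
side spray_bottle [([0.511, -0.126, 0.184], 0.64)]
side plant_pot [([0.443, 0.392, 0.046], 0.76)]
side label_box [([0.401, -0.262, 0.037], 0.69)]
```

View pics/scene0.png

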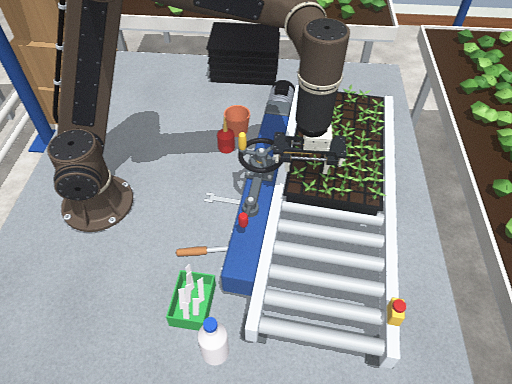

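View pics/side0.png

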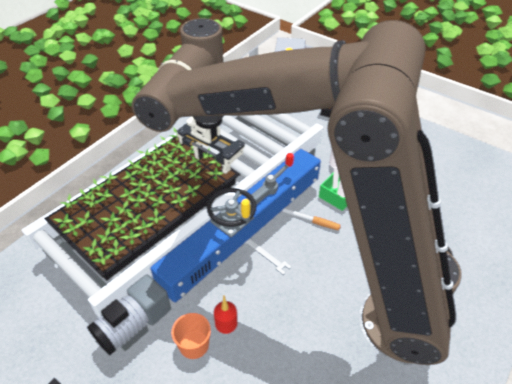

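The scene view shows the wheel at about (262,155), the yellow handle at (242,141) and the red knob at (243,219). In the side view the wheel is at (231,207), the handle at (246,209) and the knob at (290,159). Next I'll zoom in and localise them.

```bash
cat > h.py <<'E'
from plant import ctrl, vision, nets
import cv2, numpy as np
def ray(name,u,v,z):
    i=vision.camera_info(name);K=np.array(i["camera_matrix"]);T=np.array(i["camera_from_world"])
    R=T[:3,:3];c=-R.T@T[:3,3];d=R.T@np.linalg.inv(K)@np.array([u,v,1.])
    return c+d*(z-c[2])/d[2]
def proj(name,p):
    i=vision.camera_info(name);K=np.array(i["camera_matrix"]);T=np.array(i["camera_from_world"])
    q=K@(T[:3,:3]@np.asarray(p,float)+T[:3,3]);return q[:2]/q[2]
def pts(name,d,mask):
    i=vision.camera_info(name);K=np.array(i["camera_matrix"]);T=np.array(i["camera_from_world"])
    v,u=np.nonzero(mask&(d>0));z=d[v,u]
    c=np.stack([(u-K[0,2])/K[0,0]*z,(v-K[1,2])/K[1,1]*z,z])
    return (T[:3,:3].T@(c-T[:3,3:4])).T,u,v
def st():
    o=ctrl.get_obs();print(round(o["clock"],2),np.round(o["tool_pos"],4),np.round(o["orientation"],2),np.round(o["force"],1),round(o["opening"],4))
E
python3 - <<'E'
from h import *
for n,(u0,v0,u1,v1) in {"scene":(200,110,300,250),"side":(190,130,330,270)}.items():
    p,d=vision.snapshot(n)
    cv2.imwrite(f"pics/{n}1.png",cv2.resize(p[v0:v1,u0:u1,::-1],None,fx=4,fy=4,interpolation=cv2.INTER_CUBIC))
    hsv=cv2.cvtColor(p,cv2.COLOR_RGB2HSV);h,s,V=cv2.split(hsv)
    P=np.zeros((384,512),bool);P[v0:v1,u0:u1]=1
    for nm,m in {"yellow":(h>20)&(h<34)&(s>150)&(V>100),"red":((h<6)|(h>174))&(s>150)&(V>80)}.items():
        q,u,v=pts(n,d,m&P)
        k=(q[:,2]>0.17)&(q[:,2]<0.3);q=q[k];u=u[k];v=v[k]
        print(n,nm,len(q),q.min(0).round(3),q.max(0).round(3),np.median(q,0).round(3),u.min(),u.max(),v.min(),v.max())
        t=q[:,2]>q[:,2].max()-0.006
        print("  top",q[t].mean(0).round(4),t.sum())
E
```

```text
scene yellow 92 [0.474 0.076 0.212] [0.493 0.093 0.271] [0.484 0.081 0.244] 239 245 133 149
  top [0.4805 0.0855 0.2686] 8
scene red 114 [ 0.501 -0.188  0.187] [ 0.522 -0.163  0.231] [ 0.512 -0.182  0.221] 239 247 212 227
  top [ 0.5105 -0.1752  0.2278] 37
side yellow 126 [0.469 0.082 0.215] [0.488 0.105 0.276] [0.476 0.1   0.251] 242 249 200 217
  top [0.4797 0.0941 0.2728] 11
side red 68 [ 0.497 -0.174  0.189] [ 0.517 -0.154  0.233] [ 0.506 -0.164  0.217] 286 292 154 165
  top [ 0.506  -0.168   0.2298] 9
```

```bash
python3 - <<'E'
import cv2
a=cv2.imread("pics/scene1.png");b=cv2.imread("pics/side1.png");print(a.shape,b.shape)
E
```

```text
(560, 400, 3) (560, 560, 3)
```

View pics/scene1.png

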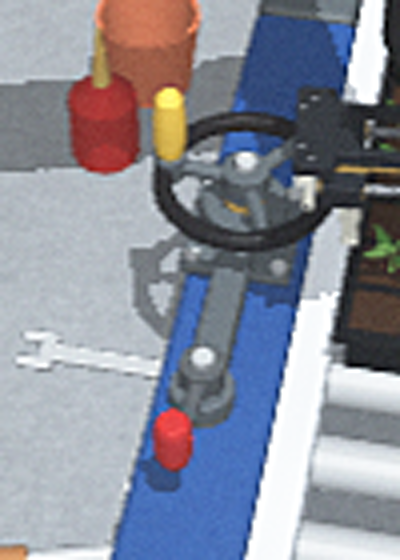

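View pics/side1.png

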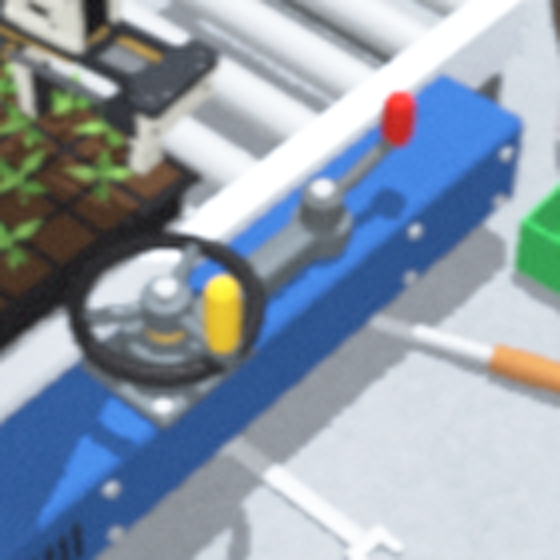

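```bash
cat > tri.py <<'E'
from h import *
from scipy.optimize import least_squares
def tri(a,b,g=(0.55,0,0.2)):
    r=least_squares(lambda x:np.r_[proj("scene",x)-a,proj("side",x)-b],g);return r.x,r.fun
if __name__=="__main__":
    print("axis",ray("scene",261.2,149.5,0.219),ray("side",231.2,202.5,0.219),tri((261.2,149.5),(231.2,202.5)))
    print("pivot",ray("scene",250.7,198.5,0.2),ray("side",270.5,176.5,0.2),tri((250.7,198.5),(270.5,176.5)))
    print("knobtop",ray("scene",243.2,214,0.228),ray("side",290,155,0.228),tri((243.2,214),(290,155)))
    print("cranktop",ray("scene",242.4,133.5,0.272),ray("side",245.7,201,0.272),tri((242.4,133.5),(245.7,201)))
E
python3 tri.py
python3 - <<'E'
from h import *
print(vision.camera_info("wrist"));st()
p,d=vision.snapshot("wrist"); cv2.imwrite("pics/w0.png",p[:,:,::-1])
E
```

```text
axis [0.54184143 0.07927108 0.219     ] [0.53815267 0.08413536 0.219     ] (array([0.54087379, 0.08200596, 0.21567857]), array([-0.27612441,  0.11415167, -0.25671332, -0.10744997]))
pivot [ 0.52487989 -0.09583079  0.2       ] [ 0.51778501 -0.0811672   0.2       ] (array([ 0.52364434, -0.0888115 ,  0.1905835 ]), array([-0.22182514,  0.07979083, -0.23992952, -0.08507808]))
knobtop [ 0.51150979 -0.17092425  0.228     ] [ 0.50725943 -0.16945284  0.228     ] (array([ 0.51007422, -0.17051567,  0.22649251]), array([-0.51949861,  0.17499918, -0.60800875, -0.19911665]))
cranktop [0.48480684 0.08807033 0.272     ] [0.48012628 0.0927873  0.272     ] (array([0.48313713, 0.09067652, 0.26872127]), array([-0.45871564,  0.17841135, -0.41577455, -0.16189275]))
{'camera_matrix': array([[297.31863964,   0.        , 254.5224603 ],
       [  0.        , 297.31863964, 193.13924224],
       [  0.        ,   0.        ,   1.        ]]), 'tool_from_camera': array([[ 9.99999697e-01, -6.70826350e-04, -3.94757712e-04,
         1.31169544e-04],
       [ 7.52892568e-04,  9.62318876e-01,  2.71922441e-01,
        -7.34888622e-02],
       [ 1.97470059e-04, -2.71922656e-01,  9.62319090e-01,
        -1.57264445e-01],
       [ 0.00000000e+00,  0.00000000e+00,  0.00000000e+00,
         1.00000000e+00]])}
1.2 [0.675  0.     0.2266] [ 180.   -0. -180.] [-0.2  0.8 -0.3] 0.0879
```

View pics/w0.png

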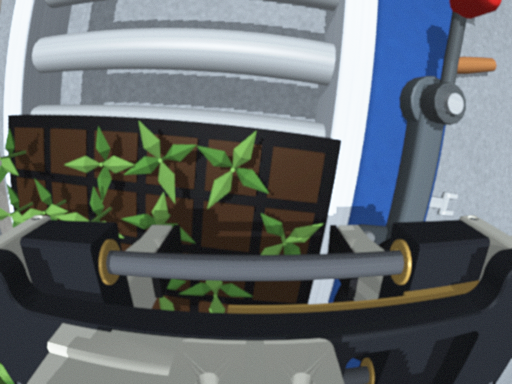

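The wrist view shows the lever bolt at (455,103) and the knob at the top edge at (475,5). My estimates are:

| Point | x (m) | y (m) |
|---|---|---|
| Wheel axis | 0.5405 | 0.081 |
| Lever pivot | 0.5235 | -0.089 |
| Knob | 0.510 | -0.171 |
| Crank | 0.483 | 0.0905 |

I'll move above the knob.

```bash
python3 -m jog '0 0 0 0.825 -0.855 -0.2 0.4; 0 0 0 0.825 -0.855 -0.2 0.4; 0 0 0 0.825 -0.855 -0.2 0.4; 0 0 0 0.825 -0.855 -0.2 0.4; 0 0 0 0.825 -0.855 -0.2 0.4; 0 0 0 0 0 0 0.4'; python3 - <<'E'
from h import *
st()
p,d=vision.snapshot("wrist"); cv2.imwrite("pics/w1.png",p[:,:,::-1])
o=ctrl.get_obs()
from scipy.spatial.transform import Rotation as Ro
R=Ro.from_euler("xyz",o["orientation"],degrees=True).as_matrix();T=np.array(vision.camera_info("wrist")["tool_from_camera"])
h,s,V=cv2.split(cv2.cvtColor(p,cv2.COLOR_RGB2HSV));m=((h<6)|(h>174))&(s>150)&(V>80)
v,u=np.nonzero(m&(d>0));x=(u-254.52)/297.32;y=(v-193.14)/297.32;r=np.hypot(x,y)+1e-9
z=d[v,u];t=np.tan(r)/r*z
w=np.stack([x*t,y*t,z]);w=(R@(T[:3,:3]@w+T[:3,3:4])).T+o["tool_pos"]
k=(w[:,2]>0.17)&(w[:,2]<0.24);w=w[k];print(len(w),w.min(0),w.max(0),np.median(w,0));tt=w[:,2]>0.22;print(tt.sum(),w[tt].mean(0),w[tt].min(0),w[tt].max(0))
E
```

```text
clock: 2.0
tool_pos: [0.5085, -0.1728, 0.2681]
orientation: [-180.0, 0.1, 179.9]
force: [-0.2, 0.0, -0.4]
opening: 0.0618
2.0 [ 0.5085 -0.1728  0.2681] [-1.7999e+02  1.4000e-01  1.7986e+02] [-0.2  0.  -0.4] 0.0618
1101 [ 0.49963808 -0.18633709  0.18429487] [ 0.52452605 -0.14629686  0.22878263] [ 0.51194788 -0.17783158  0.22539486]
831 [ 0.51203972 -0.17492446  0.22532098] [ 0.49963808 -0.18513867  0.22005753] [ 0.52441294 -0.16140891  0.22878263]
```

View pics/w1.png

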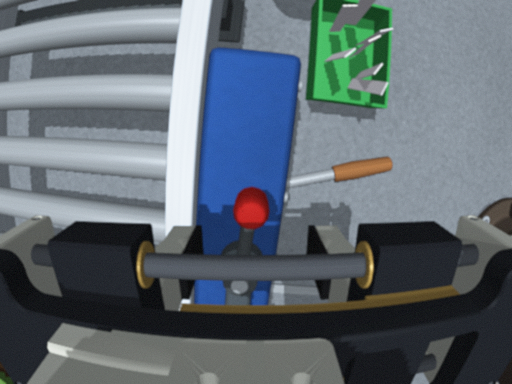

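The wrist view shows the red knob at (251,208), which puts its centre near (0.512, -0.1735). I'll descend and grip it.

```bash
python3 -m jog '0 0 0 -0.08 0 0.85 0.2; 0 0 0 0 0 0.8 0.2; 0 0 0 0 0 0 -1; 0 0 0 0 0 0 -1; 0 0 0 0 0 0 -1; 0 0 0 0 0 0 -1'; python3 -c "
from h import *
st()"
```

```text
clock: 2.8
tool_pos: [0.5129, -0.1713, 0.2017]
orientation: [-180.0, 0.0, -180.0]
force: [-4.3, 0.1, 5.2]
opening: 0.025
2.8 [ 0.5129 -0.1713  0.2017] [-1.7997e+02  1.0000e-02 -1.7999e+02] [-4.3  0.1  5.2] 0.025
```

```bash
cat > arc.py <<'E'
import numpy as np,sys
def arc(cx,cy,r,a0,step,n):
    a=np.radians(a0+step*np.arange(n+1));P=np.c_[cx+r*np.cos(a),cy+r*np.sin(a)]
    for d,p in zip(np.diff(P,axis=0),P[1:]): print("tool x %.2f y %.2f   at %s"%(-d[0]/.04,d[1]/.04,p.round(4)))
if __name__=="__main__":
    f=[float(x) for x in sys.argv[1:]];arc(*f[:5],int(f[5]))
E
python3 arc.py 0.5235 -0.089 0.0853 -97.8 -10 8
```

```text
tool x 0.36 y 0.08   at [ 0.4974 -0.1702]
tool x 0.34 y 0.14   at [ 0.4837 -0.1645]
tool x 0.31 y 0.20   at [ 0.4712 -0.1564]
tool x 0.27 y 0.25   at [ 0.4603 -0.1463]
tool x 0.22 y 0.30   at [ 0.4513 -0.1345]
tool x 0.17 y 0.33   at [ 0.4445 -0.1212]
tool x 0.11 y 0.36   at [ 0.4401 -0.107 ]
tool x 0.05 y 0.37   at [ 0.4383 -0.0923]
```

```bash
python3 -m jog '0 0 0 0.36 0.08 0 -1; 0 0 0 0.34 0.14 0 -1; 0 0 0 0.31 0.2 0 -1; 0 0 0 0.27 0.25 0 -1'; python3 -c "
from h import *
st()"
```

```text
clock: 3.3
tool_pos: [0.4642, -0.1449, 0.2019]
orientation: [-179.9, 0.3, 179.9]
force: [6.7, -7.5, -2.2]
opening: 0.0252
3.3 [ 0.4642 -0.1449  0.2019] [-179.93    0.35  179.95] [ 6.7 -7.5 -2.2] 0.0252
```

```bash
python3 -m jog '0 0 0 0.22 0.3 0 -1; 0 0 0 0.17 0.33 0 -1; 0 0 0 0.11 0.36 0 -1; 0 0 0 0.03 0.2 0 -1; 0 0 0 0 0 0 -1; 0 0 0 0 0 0 -1'; python3 -c "
from h import *
st()"
```

```text
clock: 4.05
tool_pos: [0.4405, -0.0965, 0.2016]
orientation: [180.0, 0.0, -180.0]
force: [-5.3, 0.9, 8.2]
opening: 0.0234
4.05 [ 0.4405 -0.0965  0.2016] [ 1.7998e+02  4.0000e-02 -1.7999e+02] [-5.3  0.9  8.2] 0.0234
```

```bash
python3 -m jog '0 0 0 0 0 0 0.4; 0 0 0 0 0 0 0.4; 0 0 0 0 0 -1 0.4; 0 0 0 0 0 -1 0.4; 0 0 0 -0.27 0.95 -0.3 0.4; 0 0 0 -0.26 0.95 0 0.4; 0 0 0 -0.26 0.95 0 0.4; 0 0 0 -0.26 0.95 0 0.4'; python3 -m jog '0 0 0 0 0.7 0 0.4; 0 0 0 0 0 0 0.4'; python3 - <<'E'
from h import *
st()
o=ctrl.get_obs()
p,d=vision.snapshot("wrist"); cv2.imwrite("pics/w2.png",p[:,:,::-1])
from scipy.spatial.transform import Rotation as Ro
R=Ro.from_euler("xyz",o["orientation"],degrees=True).as_matrix();T=np.array(vision.camera_info("wrist")["tool_from_camera"])
h,s,V=cv2.split(cv2.cvtColor(p,cv2.COLOR_RGB2HSV))
for nm,m in {"y":(h>20)&(h<34)&(s>150)&(V>100),"r":((h<6)|(h>174))&(s>150)&(V>80)}.items():
    v,u=np.nonzero(m&(d>0));x=(u-254.52)/297.32;y=(v-193.14)/297.32;r=np.hypot(x,y)+1e-9
    z=d[v,u];t=np.tan(r)/r*z
    w=np.stack([x*t,y*t,z]);w=(R@(T[:3,:3]@w+T[:3,3:4])).T+o["tool_pos"]
    lo,hi=(0.255,0.28) if nm=="y" else (0.21,0.235)
    k=(w[:,2]>lo)&(w[:,2]<hi);w=w[k];print(nm,len(w))
    if len(w): print(w.mean(0),w.min(0),w.max(0))
E
```

```text
clock: 5.05
tool_pos: [0.4832, 0.0569, 0.2927]
orientation: [180.0, 0.0, -180.0]
force: [0.8, -0.1, -0.1]
opening: 0.0616
clock: 5.3
tool_pos: [0.483, 0.0851, 0.2922]
orientation: [180.0, -0.0, -179.9]
force: [0.2, 0.2, -0.3]
opening: 0.0614
5.3 [0.483  0.0851 0.2922] [ 1.7999e+02 -1.0000e-02 -1.7987e+02] [ 0.2  0.2 -0.3] 0.0614
y 844
[0.48304701 0.08718561 0.26660774] [0.47222245 0.07935523 0.25509366] [0.49388095 0.09864429 0.2728049 ]
r 0
```

View pics/w2.png

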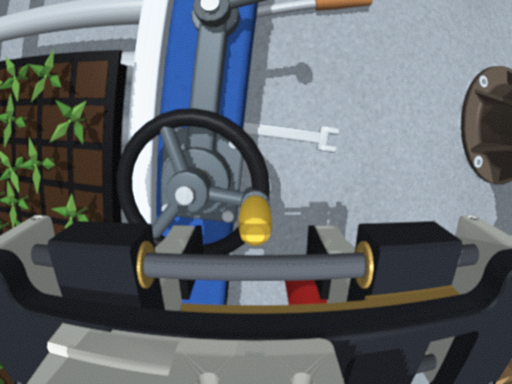

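The wrist view shows the crank at (255,218) and the hub at (187,195). Before gripping I'll refine the wheel axis from this view.

```bash
python3 - <<'E'
from h import *
from scipy.spatial.transform import Rotation as Ro
from scipy.optimize import least_squares
o=ctrl.get_obs()
R=Ro.from_euler("xyz",o["orientation"],degrees=True).as_matrix();T=np.array(vision.camera_info("wrist")["tool_from_camera"])
def wr(u,v,z):
    x=(u-254.52)/297.32;y=(v-193.14)/297.32;r=np.hypot(x,y)
    d=R@T[:3,:3]@np.array([x/r*np.sin(r),y/r*np.sin(r),np.cos(r)]);c=o["tool_pos"]+R@T[:3,3]
    return c+d*(z-c[2])/d[2]
print("hub",wr(187,195,.219),"bolt",wr(210,3,.195))
# outer rim points, inspected by eye: top, left, right, at the outer edge
E=np.array([wr(u,v,.198)[:2] for u,v in [(194,109),(117,180),(270,180),(140,128),(248,128)]])
f=least_squares(lambda c:np.hypot(*(E-c).T)-0.072,[.54,.08]);print(f.x,f.fun)
A=f.x;print("crank",np.array([.483,.0915])-wr(187,195,.219)[:2],np.hypot(*(np.array([.483,.0915])-wr(187,195,.219)[:2])))
E
```

```text
hub [0.53834779 0.07754125 0.219     ] bolt [ 0.52138715 -0.08754572  0.195     ]
[0.53974201 0.07844597] [-0.00122487  0.00046214 -0.00116086 -0.00033495  0.00216755]
crank [-0.05534779  0.01395875] 0.05708085600699111
```

```bash
python3 -m jog '0 0 0 0.03 0.15 0.85 0.2; 0 0 0 0 0 0.9 0; 0 0 0 0 0 0 -1; 0 0 0 0 0 0 -1; 0 0 0 0 0 0 -1; 0 0 0 0 0 0 -1'; python3 -c "
from h import *
st()"
```

```text
clock: 6.1
tool_pos: [0.4828, 0.0895, 0.2243]
orientation: [180.0, 0.2, -180.0]
force: [1.8, -1.5, 4.7]
opening: 0.0239
6.1 [0.4828 0.0895 0.2243] [ 179.95    0.19 -179.99] [ 1.8 -1.5  4.7] 0.0239
```

```bash
python3 arc.py 0.541 0.081 0.060 169.5 -15 24
```

```text
tool x -0.12 y 0.37   at [0.4868 0.1068]
tool x -0.21 y 0.33   at [0.4954 0.12  ]
tool x -0.29 y 0.26   at [0.507  0.1304]
tool x -0.35 y 0.18   at [0.521  0.1376]
tool x -0.38 y 0.08   at [0.5363 0.1408]
tool x -0.39 y -0.02   at [0.5519 0.14  ]
tool x -0.37 y -0.12   at [0.5668 0.1352]
tool x -0.33 y -0.21   at [0.58   0.1266]
tool x -0.26 y -0.29   at [0.5904 0.115 ]
tool x -0.18 y -0.35   at [0.5976 0.101 ]
tool x -0.08 y -0.38   at [0.6008 0.0857]
tool x 0.02 y -0.39   at [0.6    0.0701]
tool x 0.12 y -0.37   at [0.5952 0.0552]
tool x 0.21 y -0.33   at [0.5866 0.042 ]
tool x 0.29 y -0.26   at [0.575  0.0316]
tool x 0.35 y -0.18   at [0.561  0.0244]
tool x 0.38 y -0.08   at [0.5457 0.0212]
tool x 0.39 y 0.02   at [0.5301 0.022 ]
tool x 0.37 y 0.12   at [0.5152 0.0268]
tool x 0.33 y 0.21   at [0.502  0.0354]
tool x 0.26 y 0.29   at [0.4916 0.047 ]
tool x 0.18 y 0.35   at [0.4844 0.061 ]
tool x 0.08 y 0.38   at [0.4812 0.0763]
tool x -0.02 y 0.39   at [0.482  0.0919]
```

```bash
cat > tan.py <<'E'
from h import *
C=np.array([.541,.081])
o=ctrl.get_obs();p=o["tool_pos"][:2]-C;r=np.hypot(*p);e=p/r;t=np.array([e[1],-e[0]]);f=o["force"]
print("t %.2f angle %.1f r %.4f z %.4f push %.1f radial %.1f fz %.1f open %.4f"%(o["clock"],np.degrees(np.arctan2(p[1],p[0])),r,o["tool_pos"][2],-f[:2]@t,f[:2]@e,f[2],o["opening"]),o["tool_pos"].round(4))
E
python3 tan.py; python3 -m jog '0 0 0 -0.12 0.37 0 -1; 0 0 0 -0.21 0.33 0 -1; 0 0 0 -0.29 0.26 0 -1; 0 0 0 -0.35 0.18 0 -1'; python3 tan.py
```

```text
t 6.10 angle 171.7 r 0.0588 z 0.2243 push 1.2 radial -2.0 fz 4.7 open 0.0239 [0.4828 0.0895 0.2243]
clock: 6.6
tool_pos: [0.5211, 0.1345, 0.2242]
orientation: [-179.9, 0.1, -180.0]
force: [0.7, -8.9, 8.0]
opening: 0.0237
t 6.60 angle 110.4 r 0.0571 z 0.2242 push 2.5 radial -8.5 fz 8.0 open 0.0237 [0.5211 0.1345 0.2242]
```

```bash
sed -i 's/C=np.*/C=np.array([.5405,.0785])/' tan.py; python3 -m jog '0 0 0 -0.38 0.03 0 -1; 0 0 0 -0.39 -0.04 0 -1; 0 0 0 -0.37 -0.12 0 -1; 0 0 0 -0.33 -0.21 0 -1'; python3 tan.py
```

```text
clock: 7.1
tool_pos: [0.5809, 0.1234, 0.2243]
orientation: [179.8, 0.2, -179.9]
force: [-1.1, 2.8, 7.2]
opening: 0.0243
t 7.10 angle 48.0 r 0.0604 z 0.2243 push 2.7 radial 1.4 fz 7.2 open 0.0243 [0.5809 0.1234 0.2243]
```

```bash
python3 -m jog '0 0 0 -0.26 -0.29 0 -1; 0 0 0 -0.18 -0.35 0 -1; 0 0 0 -0.08 -0.38 0 -1; 0 0 0 0.02 -0.39 0 -1'; python3 tan.py;  python3 -m jog '0 0 0 0.12 -0.37 0 -1; 0 0 0 0.21 -0.33 0 -1; 0 0 0 0.29 -0.26 0 -1; 0 0 0 0.35 -0.18 0 -1'; python3 tan.py
```

```text
clock: 7.6
tool_pos: [0.6007, 0.0657, 0.2243]
orientation: [179.9, 0.2, -180.0]
force: [-2.7, 3.4, 10.0]
opening: 0.0241
t 7.60 angle -12.0 r 0.0615 z 0.2243 push 2.7 radial -3.4 fz 10.0 open 0.0241 [0.6007 0.0657 0.2243]
clock: 8.1
tool_pos: [0.5615, 0.0209, 0.2242]
orientation: [179.8, 0.2, -180.0]
force: [-1.5, 11.8, 9.4]
opening: 0.0244
t 8.10 angle -70.0 r 0.0613 z 0.2242 push 2.7 radial -11.6 fz 9.4 open 0.0244 [0.5615 0.0209 0.2242]
```

```bash
sed -i 's/C=np.*/C=np.array([.540,.0793])/' tan.py; python3 -m jog '0 0 0 0.39 -0.02 0 -1; 0 0 0 0.4 0.03 0 -1; 0 0 0 0.37 0.12 0 -1; 0 0 0 0.33 0.21 0 -1'; python3 tan.py
```

```text
clock: 8.6
tool_pos: [0.5017, 0.0331, 0.2243]
orientation: [180.0, 0.2, 180.0]
force: [5.0, 1.4, 3.6]
opening: 0.0236
t 8.60 angle -129.7 r 0.0600 z 0.2243 push 3.0 radial -4.3 fz 3.6 open 0.0236 [0.5017 0.0331 0.2243]
```

```bash
python3 -m jog '0 0 0 0.26 0.29 0 -1; 0 0 0 0.18 0.35 0 -1; 0 0 0 0.08 0.38 0 -1; 0 0 0 -0.02 0.39 0 -1'; python3 tan.py
```

```text
clock: 9.1
tool_pos: [0.4828, 0.0904, 0.2243]
orientation: [180.0, 0.3, -179.9]
force: [14.3, -5.9, -0.3]
opening: 0.0236
t 9.10 angle 169.1 r 0.0583 z 0.2243 push 3.1 radial -15.1 fz -0.3 open 0.0236 [0.4828 0.0904 0.2243]
```

```bash
sed -i 's/C=np.*/C=np.array([.541,.0793])/' tan.py; python3 -m jog '0 0 0 -0.2 0.35 0 -1; 0 0 0 -0.21 0.31 0 -1; 0 0 0 -0.29 0.24 0 -1; 0 0 0 -0.35 0.16 0 -1'; python3 tan.py
```

```text
clock: 9.6
tool_pos: [0.5228, 0.1347, 0.2242]
orientation: [179.8, 0.1, -179.9]
force: [-4.8, 5.8, 11.9]
opening: 0.024
t 9.60 angle 108.2 r 0.0583 z 0.2242 push 2.8 radial 7.0 fz 11.9 open 0.0240 [0.5228 0.1347 0.2242]
```

```bash
python3 -m jog '0 0 0 -0.38 0.1 0 -1; 0 0 0 -0.39 -0.02 0 -1; 0 0 0 -0.37 -0.12 0 -1; 0 0 0 -0.33 -0.21 0 -1'; python3 tan.py
```

```text
clock: 10.1
tool_pos: [0.5818, 0.1228, 0.2242]
orientation: [180.0, 0.0, -179.9]
force: [-7.5, -0.4, 14.4]
opening: 0.024
t 10.10 angle 46.8 r 0.0596 z 0.2242 push 5.2 radial -5.4 fz 14.4 open 0.0240 [0.5818 0.1228 0.2242]
```

```bash
python3 -m jog '0 0 0 -0.26 -0.29 0 -1; 0 0 0 -0.18 -0.35 0 -1; 0 0 0 -0.06 -0.38 0 -1; 0 0 0 0.02 -0.39 0 -1'; python3 tan.py
```

```text
clock: 10.6
tool_pos: [0.6011, 0.0676, 0.2243]
orientation: [179.8, 0.1, -179.9]
force: [-8.7, 11.3, 15.8]
opening: 0.0236
t 10.60 angle -11.0 r 0.0613 z 0.2243 push 9.4 radial -10.7 fz 15.8 open 0.0236 [0.6011 0.0676 0.2243]
```

```bash
python3 -m jog '0 0 0 0.14 -0.37 0 -1; 0 0 0 0.21 -0.31 0 -1; 0 0 0 0.28 -0.25 0 -1'; python3 tan.py
```

```text
clock: 10.98
tool_pos: [0.5791, 0.0308, 0.2244]
orientation: [179.8, 0.5, -179.9]
force: [9.4, 9.3, 4.1]
opening: 0.0239
t 10.97 angle -51.9 r 0.0617 z 0.2244 push 13.1 radial -1.5 fz 4.1 open 0.0239 [0.5791 0.0308 0.2244]
```

```bash
python3 -m jog '0 0 0 0 0 0 -1; 0 0 0 0 0 0 -1; 0 0 0 0 0 0 -1'; python3 tan.py
```

```text
clock: 11.35
tool_pos: [0.5768, 0.0292, 0.2244]
orientation: [179.9, 0.2, -180.0]
force: [-0.5, 1.4, 9.7]
opening: 0.024
t 11.35 angle -54.4 r 0.0616 z 0.2244 push 0.4 radial -1.4 fz 9.7 open 0.0240 [0.5768 0.0292 0.2244]
```

Paused, the push reads only 0.4 N, which is lower than the expected 2 to 4 N drop. I'll nudge on slowly a little to re-measure while turning.

```bash
python3 -m jog '0 0 0 0.1 -0.07 0 -1; 0 0 0 0.1 -0.06 0 -1'; python3 tan.py
```

```text
clock: 11.6
tool_pos: [0.5701, 0.0249, 0.2244]
orientation: [179.9, 0.3, -179.9]
force: [6.7, 5.6, 6.8]
opening: 0.0239
t 11.60 angle -61.8 r 0.0617 z 0.2244 push 8.5 radial -1.7 fz 6.8 open 0.0239 [0.5701 0.0249 0.2244]
```

```bash
python3 -m jog '0 0 0 0.1 -0.05 0 -1; 0 0 0 0.1 -0.05 0 -1'; python3 tan.py; python3 -m jog '0 0 0 0 0 0 -1'; python3 tan.py
```

```text
clock: 11.85
tool_pos: [0.5632, 0.0217, 0.2244]
orientation: [179.8, 0.5, -179.9]
force: [9.7, 7.9, 3.4]
opening: 0.0236
t 11.85 angle -68.9 r 0.0617 z 0.2244 push 11.9 radial -3.9 fz 3.4 open 0.0236 [0.5632 0.0217 0.2244]
clock: 11.98
tool_pos: [0.5627, 0.0216, 0.2244]
orientation: [179.8, 0.4, -179.9]
force: [7.4, 5.6, 5.5]
opening: 0.0242
t 11.97 angle -69.4 r 0.0617 z 0.2244 push 8.9 radial -2.6 fz 5.5 open 0.0242 [0.5627 0.0216 0.2244]
```

The readings are now 11.9 N while turning and 8.9 N paused, which matches the described pause drop, so the chain is firm. I'll release and go back over the lever knob.

```bash
python3 -m jog '0 0 0 0 0 0 -1; 0 0 0 0 0 0 -1; 0 0 0 0 0 0 0.3; 0 0 0 0 0 0 0.3; 0 0 0 0 0 -0.9 0.3; 0 0 0 0 0 -0.9 0.3'; python3 tan.py; python3 -m jog '0 0 0 0.76 -0.74 0 0.4; 0 0 0 0.76 -0.74 0 0.4; 0 0 0 0.76 -0.74 0 0.4; 0 0 0 0.76 -0.74 0 0.4;  0 0 0 0 0 0.4 0.4; 0 0 0 0 0 0 0.4'; python3 - <<'E'
from h import *
st()
o=ctrl.get_obs()
p,d=vision.snapshot("wrist"); cv2.imwrite("pics/w3.png",p[:,:,::-1])
from scipy.spatial.transform import Rotation as Ro
R=Ro.from_euler("xyz",o["orientation"],degrees=True).as_matrix();T=np.array(vision.camera_info("wrist")["tool_from_camera"])
h,s,V=cv2.split(cv2.cvtColor(p,cv2.COLOR_RGB2HSV))
m=((h<6)|(h>174))&(s>150)&(V>80)
v,u=np.nonzero(m&(d>0));x=(u-254.52)/297.32;y=(v-193.14)/297.32;r=np.hypot(x,y)+1e-9
z=d[v,u];t=np.tan(r)/r*z
w=np.stack([x*t,y*t,z]);w=(R@(T[:3,:3]@w+T[:3,3:4])).T+o["tool_pos"]
k=(w[:,2]>.22)&(w[:,2]<.235);w=w[k];print(len(w))
if len(w): print(w.mean(0),w.min(0),w.max(0))
E
```

```text
clock: 12.72
tool_pos: [0.5582, 0.0188, 0.2941]
orientation: [-180.0, -0.2, 180.0]
force: [-0.4, 0.1, 0.4]
opening: 0.0553
t 12.72 angle -74.1 r 0.0629 z 0.2941 push -0.3 radial -0.2 fz 0.4 open 0.0553 [0.5582 0.0188 0.2941]
clock: 13.48
tool_pos: [0.4367, -0.0994, 0.2771]
orientation: [180.0, -0.2, 180.0]
force: [0.1, 0.2, 1.0]
opening: 0.0613
13.47 [ 0.4367 -0.0994  0.2771] [179.99  -0.19 179.96] [0.1 0.2 1. ] 0.0613
836
[ 0.44045298 -0.11126317  0.22579254] [ 0.42858484 -0.12202431  0.22000907] [ 0.45337013 -0.09922799  0.22861845]
```

View pics/w3.png

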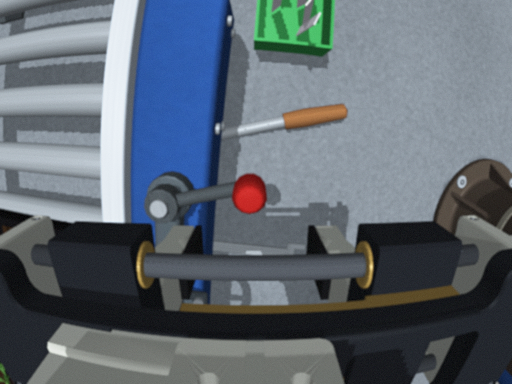

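The wrist view shows the knob at (249,193) and the bolt at (158,208). The knob has slipped in the pads, so the lever stands near 1.2 rad, too close to the 1.15 threshold. I'll push it to its stop with shut fingers, which also measures how open it was.

```bash
python3 -m jog '0 0 0 -0.1 -0.55 0 -1; 0 0 0 0 -0.55 0 -1; 0 0 0 0 0 0 -1; 0 0 0 0 0 0 -1; 0 0 0 0 0 0.9 -1; 0 0 0 0 0 0.9 -1; 0 0 0 0 0 0 -1'; python3 -m jog '0 0 0 0 0.2 0 -1; 0 0 0 0 0.2 0 -1; 0 0 0 0 0.15 0 -1; 0 0 0 0 0.07 0 -1; 0 0 0 0 0 0 -1'
```

```text
clock: 14.4
tool_pos: [0.4404, -0.1427, 0.2046]
orientation: [-180.0, -0.3, -180.0]
force: [-0.2, -1.1, 0.5]
opening: 0.0013
clock: 15.02
tool_pos: [0.4412, -0.1186, 0.2076]
orientation: [-180.0, -0.0, -180.0]
force: [-4.2, -3.4, 0.2]
opening: 0.0002
```

```bash
python3 -m jog '0 0 0 0 0.1 0 -1; 0 0 0 0 0.05 0 -1; 0 0 0 0 0 0 -1';  python3 -m jog '0 0 0 0 0.1 0 -1; 0 0 0 0 0 0 -1'
```

```text
clock: 15.4
tool_pos: [0.441, -0.117, 0.2079]
orientation: [-179.5, -0.1, -179.9]
force: [0.8, -30.3, -5.6]
opening: 0.0006
clock: 15.65
tool_pos: [0.4408, -0.1163, 0.2081]
orientation: [-179.2, -0.2, -179.9]
force: [5.1, -50.6, -10.0]
opening: 0.0004
```

```bash
python3 -m jog '0 0 0 0 -0.5 0 -1; 0 0 0 0 0 -0.9 0.4; 0 0 0 0 0 -0.87 0.4; 0 0 0 0.1 0.85 0 0.4; 0 0 0 0 0 0 0.4; 0 0 0 0 0 0 0.4'; cat > knob.py <<'E'
from h import *
import sys
st()
o=ctrl.get_obs()
p,d=vision.snapshot("wrist"); cv2.imwrite("pics/%s.png"%sys.argv[1],p[:,:,::-1])
from scipy.spatial.transform import Rotation as Ro
R=Ro.from_euler("xyz",o["orientation"],degrees=True).as_matrix();T=np.array(vision.camera_info("wrist")["tool_from_camera"])
h,s,V=cv2.split(cv2.cvtColor(p,cv2.COLOR_RGB2HSV))
m=((h<6)|(h>174))&(s>150)&(V>80)
v,u=np.nonzero(m&(d>0));x=(u-254.52)/297.32;y=(v-193.14)/297.32;r=np.hypot(x,y)+1e-9
z=d[v,u];t=np.tan(r)/r*z
w=np.stack([x*t,y*t,z]);w=(R@(T[:3,:3]@w+T[:3,3:4])).T+o["tool_pos"]
k=(w[:,2]>.22)&(w[:,2]<.235);w=w[k];print(len(w))
if len(w): print(w.mean(0),w.min(0),w.max(0))
E
python3 knob.py w4
```

```text
clock: 16.4
tool_pos: [0.4384, -0.0942, 0.2782]
orientation: [180.0, 0.1, -179.9]
force: [0.2, -0.1, -0.2]
opening: 0.0447
16.4 [ 0.4384 -0.0942  0.2782] [ 1.7998e+02  1.0000e-01 -1.7993e+02] [ 0.2 -0.1 -0.2] 0.0447
786
[ 0.43813921 -0.09707801  0.22573744] [ 0.42584443 -0.10728184  0.22001473] [ 0.45025485 -0.08500343  0.22878366]
```

View pics/w4.png

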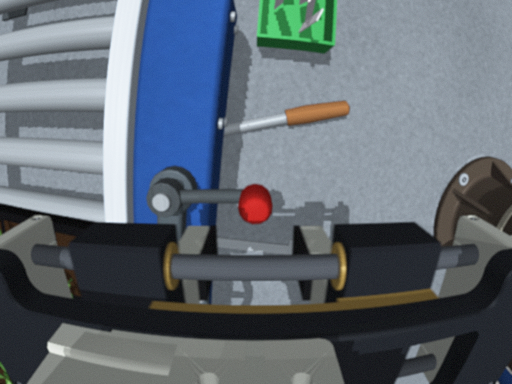

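The push moved the knob 14.4 mm (0.17 rad) to the 1.4 rad stop. So the lever had stood at about 1.23 rad through step 1 and the winding, above both thresholds. Now I'll turn the gripper 45° so the jaws lie across the swing, then grip the knob.

```bash
python3 -m jog '0 0 0.98 0 0 0 0.4; 0 0 0.98 0 0 0 0.4; 0 0 0.98 0 0 0 0.4; 0 0 0.98 0 0 0 0.4; 0 0 0.98 0 0 0 0.4; 0 0 0.98 0 0 0 0.4; 0 0 0.98 0 0 0 0.4; 0 0 0.98 0 0 0 0.4'; python3 -m jog '0 0 0 -0.03 -0.02 0.95 0.4; 0 0 0 0 0 0.95 0.2; 0 0 0 0 0 0 -1; 0 0 0 0 0 0 -1; 0 0 0 0 0 0 -1; 0 0 0 0 0 0 -1'; python3 - <<'E'
import numpy as np
a=np.radians(-175.5+10*np.arange(9));P=np.c_[.523+.085*np.cos(a),-.0885+.085*np.sin(a)]
for d,p in zip(np.diff(P,axis=0)/.04,P[1:]): print("x %.2f y %.2f"%(.707*(d[1]-d[0]),.707*(d[0]+d[1])),p.round(4))
E
```

```text
clock: 17.45
tool_pos: [0.4381, -0.0951, 0.2773]
orientation: [-180.0, -0.0, 134.9]
force: [0.5, -0.2, -0.1]
opening: 0.0612
clock: 18.2
tool_pos: [0.4382, -0.0959, 0.2026]
orientation: [180.0, 0.0, 135.1]
force: [-5.2, 2.5, 6.0]
opening: 0.0252
x -0.30 y -0.22 [ 0.4407 -0.1098]
x -0.33 y -0.16 [ 0.4457 -0.1237]
x -0.36 y -0.10 [ 0.4529 -0.1366]
x -0.37 y -0.04 [ 0.4624 -0.1481]
x -0.37 y 0.03 [ 0.4736 -0.1577]
x -0.36 y 0.09 [ 0.4864 -0.1652]
x -0.34 y 0.15 [ 0.5003 -0.1704]
x -0.31 y 0.21 [ 0.5149 -0.1731]
```

```bash
python3 -m jog '0 0 0 -0.3 -0.22 0 -1; 0 0 0 -0.33 -0.16 0 -1; 0 0 0 -0.36 -0.1 0 -1; 0 0 0 -0.37 -0.04 0 -1; 0 0 0 -0.37 0.03 0 -1; 0 0 0 -0.36 0.09 0 -1'; python3 -m jog '0 0 0 -0.34 0.15 0 -1; 0 0 0 -0.3 0.2 0 -1; 0 0 0 0 0 0 -1; 0 0 0 0 0 0 -1'
```

```text
clock: 18.95
tool_pos: [0.4838, -0.1669, 0.202]
orientation: [-179.8, -0.2, 135.1]
force: [-8.8, 4.5, 8.0]
opening: 0.0251
clock: 19.45
tool_pos: [0.5127, -0.1751, 0.2022]
orientation: [-179.9, -0.1, 135.1]
force: [-7.4, 0.2, 3.9]
opening: 0.0254
```

```bash
python3 -m jog '0 0 0 -0.08 0.07 0 -1; 0 0 0 0 0 0 -1'; python3 -m jog '0 0 0 -0.08 0.07 0 -1; 0 0 0 0 0 0 -1'
```

```text
clock: 19.7
tool_pos: [0.5128, -0.1752, 0.202]
orientation: [-179.6, -0.4, 135.1]
force: [-21.6, 4.3, 16.4]
opening: 0.0253
clock: 19.95
tool_pos: [0.5129, -0.1752, 0.2017]
orientation: [-179.3, -0.7, 135.0]
force: [-36.0, 8.1, 27.0]
opening: 0.0253
```

The lever is at its clamped stop: the force rises with no further motion. I'll release, retreat and check.

```bash
python3 -m jog '0 0 0 0.15 -0.13 0 -1; 0 0 0 0 0 0 0.4; 0 0 0 0 0 0 0.4; 0 0 0 0 0 0 0.4; 0 0 0 0 0 -0.9 0.4; 0 0 0 0 0 -0.9 0.4; 0 0 0 0 0 0 0.4'; python3 knob.py w5; python3 - <<'E'
from h import *
for n in ("scene","side"):
    p,d=vision.snapshot(n); cv2.imwrite(f"pics/{n}2.png",p[:,:,::-1])
E
```

```text
clock: 20.82
tool_pos: [0.5167, -0.1748, 0.2764]
orientation: [179.8, 0.3, 135.1]
force: [1.2, -0.7, 0.0]
opening: 0.0614
20.82 [ 0.5167 -0.1748  0.2764] [179.81   0.26 135.1 ] [ 1.2 -0.7  0. ] 0.0614
791
[ 0.51132083 -0.17571415  0.22577155] [ 0.5003968  -0.18677448  0.22000975] [ 0.52320151 -0.16285088  0.22900527]
```

View pics/w5.png

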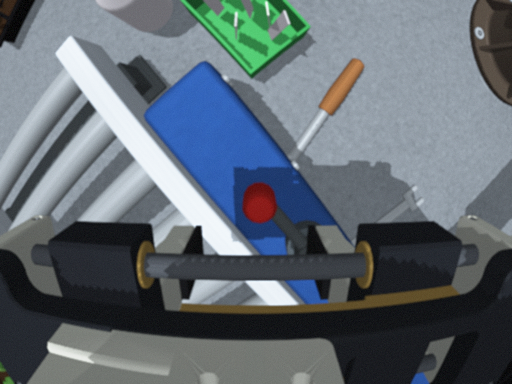

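View pics/scene2.png

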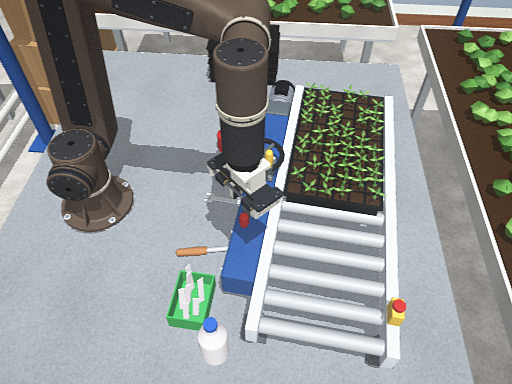

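View pics/side2.png

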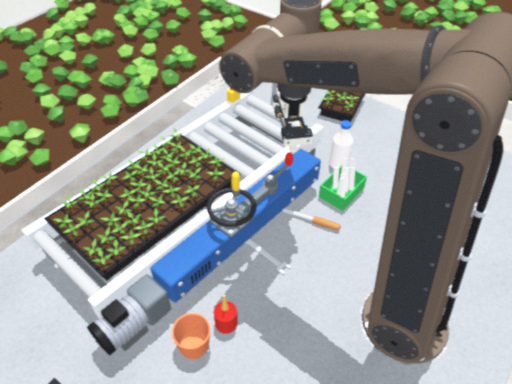

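The knob is back at its closed spot, wrist (259,203). Measured against the open stop it swung 1.386 of 1.4 rad. The tray, spanner, dibber, box, bottle, can and pot all look where they were. I'll clear upward and hand in.

```bash
python3 -m jog '0 0 0 0 0 -0.6 0.4; 0 0 0 0 0 0 0.4; 0 0 0 0 0 0 0.4'; python3 -c "
from h import *
st()
print(ctrl.close_job())"
```

```text
clock: 21.35
tool_pos: [0.5143, -0.1744, 0.2962]
orientation: [-179.9, -0.1, 135.1]
force: [0.2, -0.1, -0.2]
opening: 0.0611
21.35 [ 0.5143 -0.1744  0.2962] [-1.7995e+02 -8.0000e-02  1.3507e+02] [ 0.2 -0.1 -0.2] 0.0611
the job is handed in; nothing more can be done
None
```

The job is handed in at about 21 s of the 72 s allowed, with the chain wound firm and the lever back at its clamped stop. No verdict is reported, so this rests on my own checks.

- **Opening the lever:** The knob slipped in the pads on the first swing. Checked later against the 1.4 rad stop, the lever had stood at about 1.23 rad, above the 1.15 rad needed. After winding I pushed it on to the stop, with about 50 N on the fingers for a moment. The 40 N limit is for the arm and the gripper's body, so I expect it doesn't apply to the fingers.
- **Winding:** I turned the wheel about 10 rad clockwise. The push rose from about 2.7 N slack to 11.9 N turning slowly at the end, then 8.9 N paused.
- **Readings that disagreed:** Carrying the faster-turning readings forward gives about 14.5 N at the end. One earlier pause read only 0.4 N, just after the handle overshot. Both 11.9 N and 14.5 N lie within the 9 to 19 N band. I did not check the tension again after letting go of the handle.
- **Locking:** I swung the lever back until force rose with no further motion, up to 36 N sideways. The knob's swing measured 1.386 rad of 1.4, so the lever is about 0.01 rad from clamped.
- **At hand-in:** The gripper was open and well above everything, with the force reading near zero. In the last pictures the other things looked unmoved.

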